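# Bring the tyre valve to the top on the inflation stand

### The job

The pit-cart wheel on the blue inflation stand has to be set for the air chuck: push its spokes with the fingertips, one spoke after another, until the red-capped valve stem stands at twelve o'clock, straight above the axle. Push gently, without gripping anything and without pushing on the tyre or the valve, leave the loose punch, pulley, bushing and carburetor cover alone, and finish clear of the wheel with it standing still.

Things in the scene. Friction and masses are not known exactly. Their poses are not given: they have to be found in the camera images.
- stand: blue steel stand, bolted down. Origin on the work surface under the wheel's mid-plane; x = axle direction (level, away from the robot), z up. Axle 170 mm up. Base plate 280 mm wide (y), 12 thick, x -100 to +70 mm. An upright guard 280 mm wide at x -91 to -85 mm, top 195 mm up, hides the lower spokes from the robot's side: spokes can be pushed only near the top.
- wheel (a joint): turning of the wheel, rad; 0 (or any full turn) = valve at twelve o'clock; grows clockwise seen from the robot's side. At value a the valve lies at (y, z) = (-sin a, cos a) from the axle in the stand's axes. Starts 2.3 to 3.98 (valve low). No end stops; stiff with grease: 0.35 N m (4 N at 90 mm), stays where left, does not coast.
- spokes: aluminium five-spoke spider on the robot's side, turning with the wheel. Origin on the axle in the wheel's mid-plane; x along the axle, z towards the valve. Straight radial spokes 12 mm wide, at stand x -48 to -26 mm, from the hub (radius 28) to radius 112 mm, open gaps between, 6 mm ahead of the tyre, at 36, 108, 180, 252, 324 degrees from the valve (valve midway between two spokes).
- tyre: white rim with black tyre, outer radius 135 mm, inner radius 100 mm, stand x = -20 to +20 mm; top 305 mm above the surface; a yellow dot on tread and both sidewalls marks the valve's place. Origin on the axle, x along the axle, z towards the valve. Do not push on it.
- valve: valve stem with red cap, 12 mm thick, on the inside of the rim, reaching from the rim (radius 100 mm) to radius 68 mm from the axle, in the wheel's mid-plane. Origin at radius 106 mm; z axis points radially outwards, so it is vertical (up) when the valve is at twelve o'clock.
- punch: steel pin punch, 145 mm long, 12 mm thick, lying loose along its x. Origin under its middle.
- pulley: bronze throttle pulley, 72 mm across, 27 mm high, lying loose. Origin at the centre of its underside.
- bushing: brass bushing, 32 mm across, 30 mm high, standing loose. Origin at the centre of its underside.
- cover: black plastic carburetor cover, 75 x 60 x 34 mm, loose. Origin at the centre of its underside.

How it is judged (in metres and radians):
On the way, in this order (a step that is already met when the one before it is completed fails the run):
1. a spoke is pushed with the fingers while the valve is still below the axle (contact force between the fingers and spokes above 0.5 N and angle between valve's own z axis and vertical above 1.6 rad), for 0.05 s.
2. a spoke is pushed with the fingers while the valve is above the axle (contact force between the fingers and spokes above 0.5 N and angle between valve's own z axis and vertical below 1.5 rad), for 0.05 s.
At the end, for the whole second after the job is handed in: The valve stands at twelve o'clock within 0.09 rad (5 degrees), the wheel at rest (below 0.05 rad/s), the loose parts within 15 mm of where they lay (angle between valve's own z axis and vertical below 0.09 rad and velocity of joint wheel between -0.05 and 0.05 rad/s and distance of each of punch, pulley, bushing, cover from where it was at the start of the episode below 0.015 m); the robot touches nothing.
It fails at once if a loose bystander is lifted, carried or shoved by more than 15 mm (distance of any of punch, pulley, bushing, cover from where it was at the start of the episode above 0.015 m).
It fails at once if the robot pushes on the tyre or rim with more than 2 N (contact force between any of the fingers, the arm and tyre above 2 N).
It fails at once if the robot pushes on the valve stem with more than 1 N (contact force between any of the fingers, the arm and valve above 1 N).
It fails at once if a spoke is gripped or struck hard: more than 60 N (contact force between the fingers and spokes above 60 N).
It also fails if it takes over 61 s, if anything falls off the work surface, if the arm or the gripper's body presses on something with over 40 N, if the wrist force passes 120 N, or if a joint passes its speed limit or range.

### The arm

A 6-joint arm with a two-finger parallel gripper is mounted at the origin on the work surface. World frame = base frame: x ahead of the robot, y to its left, z up, the work surface at z = 0. Lengths are in mm, angles in degrees, forces in N, time in s.
With the tool pointing down it reaches from about 250 to 725 mm from the base axis. Payload 9.7 kg.
Tool frame: the origin (TCP) lies at the very end of the fingers, on their centre line; the grasp point (between the pads) lies 19 mm behind it; z points along the fingers, y is the line along which they close (so a half turn about z gives the same grasp; the last joint's range is limited). The gripper opens to 85 mm and grips with 20 to 120 N. Pads are 22 mm wide; open, the fingers measure 114 mm over their backs; the gripper's body (76 mm by 85 mm) begins 54 mm behind the grasp point. The pads swing forward as they close: fully open they stand 13 mm farther back than shut.
Start: joints at [-67.724, 4.979, 10.078, 95.1, 0, 90], TCP at [208.49, -508.949, 231.284] pointing down, gripper open.
Joint ranges: [-179.16, 179.16], [-48.56, 103.87], [-65.8, 70.77], [-126.05, 130.52], [-82.76, 87.17], [-180, 180]. Speed limits (degrees/s): [127.2, 127.2, 147.25, 180, 180, 180].

### API

Orientations are given as a 3x3 rotation matrix whose columns are the frame's x, y, z axes.
In Python, from bench import r gives the robot as it stands.
- The arm moves only by the tool play_rows, never from a script. Its argument "commands" is a list of rows, each an object of numbers: "wx", "wy", "wz": the turn, a rotation vector about the world's x, y, z in units of 4 degrees (1.0 is 4 degrees); "x", "y", "z": the shift along the world's x, y, z in units of 0.02 m (1.0 is 0.02 m); "claw": the closure, from -1 (fully open) to 1 (shut). A call has exactly 8 rows; each row shifts and turns the commanded pose from where the row before left it; what a row does not reach is not made up. A row lasts 1/12 s, in which the tool goes at most 41.7 mm and 7.16 degrees, less where a joint would pass 70% of its speed; a pose out of reach is approached as far as the arm can. A call with a number of a shift or a turn outside -1 to 1 is refused whole. A call with a gripper value outside its range is refused whole. The fingers move at their own pace and stop on an object; "squeeze" is the grip in N (left out, the last holds). Time passes only in rows, so rows that do not move let the fingers close, or fill a call up. It gives the time, the measured TCP pose, the force, the opening and the grip force at its end, in the units of the state.
- r.get_state(): the state, without advancing time (a new reading comes with each control period).
- r.get_image(name): name is "side" or "top" or "wrist"; returns a dict with "pixels" (384x512x3 uint8, red, green, blue), "K" (3x3 intrinsics, pixels), "view" (4x4, takes a point from world to camera coordinates). Camera axes: x right, y down, z forward; pixel columns grow to the right and rows downward; lengths in mm; the calibration is good to about 2 mm. The wrist camera is an equidistant fisheye: a pixel r from the principal point sees the ray r / f radians off the axis. A picture is of the moment at which its call begins. There is no depth.
- r.job_done(): hands the job in; it is judged then, once.
The state is a dict: "t": time; "joint_positions": joint angles; "qvel": joint speeds; "tau": joint torques, N m; "position": TCP position; "tcp_rot": TCP orientation; "ft_force": force on the tool from outside, world axes, zero at the start; "ft_torque": the same for the moment, N m; "width": finger opening in mm; "gripper_force": force on a finger pad.
Only numpy, scipy, OpenCV 4.12 (cv2) and the standard library are available. Lean on these libraries where they do the work, as an engineer would, in place of code of your own. Each camera call takes 0.05 s, during which the arm holds its last target. There are 200 camera calls.

## Working session

There is one attempt and no reset: what is moved stays moved. The work goes in short steps, Python scripts to look and compute and a tool call to move; the robot and the scene stay as the last step left them, time stands still between calls to the robot, and variables do not carry over. Pictures are saved under pics/ and viewed, at most 10 in all, crops included, and the job is handed in when it is done.

Besides the shell and the picture viewer there is one more tool, called in YAML: its name, and indented under it one key for each argument. play_rows: Moves the arm, as the interface text tells. Its arguments: {"type":"object","properties":{"commands":{"type":"array","items":{"type":"object","properties":{"wx":{"type":"number"},"wy":{"type":"number"},"wz":{"type":"number"},"x":{"type":"number"},"y":{"type":"number"},"z":{"type":"number"},"claw":{"type":"number"}}}},"squeeze":{"type":"number"}},"required":["commands"]}

```bash
mkdir -p pics; ls
python3 - <<'E'
from bench import r
import cv2,numpy as np
ims=[]
for n in("side","top"):
    d=r.get_image(n);cv2.imwrite(f"pics/{n}0.png",d["pixels"][:,:,::-1]);np.savez(f"{n}0.npz",**d)
    print(n,d["K"].tolist(),np.round(d["view"],3).tolist())
s=r.get_state();print(s["t"],s["position"],s["tcp_rot"],s["width"])
E
```

```text
pics
side [[370.0910143801022, 0.0, 252.7283241323566], [0.0, 370.0910143801022, 186.74407761288484], [0.0, 0.0, 1.0]] [[-0.651, 0.759, 0.004, 335.92], [0.565, 0.488, -0.665, -165.34], [-0.507, -0.43, -0.747, 1415.34], [0.0, 0.0, 0.0, 1.0]]
top [[404.35923791794556, 0.0, 262.2329565890631], [0.0, 404.35923791794556, 190.0374456719294], [0.0, 0.0, 1.0]] [[0.026, -1.0, 0.002, -11.471], [-0.988, -0.026, -0.15, 559.15], [0.15, 0.002, -0.989, 1251.193], [0.0, 0.0, 0.0, 1.0]]
0.1 [ 208.42106545 -508.7652014   230.67623084] [[ 9.25361604e-01  3.79085367e-01 -4.32157646e-04]
 [ 3.79085613e-01 -9.25360982e-01  1.07292095e-03]
 [ 6.82680977e-06 -1.15666460e-03 -9.99999331e-01]] 85.36599875547414
```

View pics/side0.png

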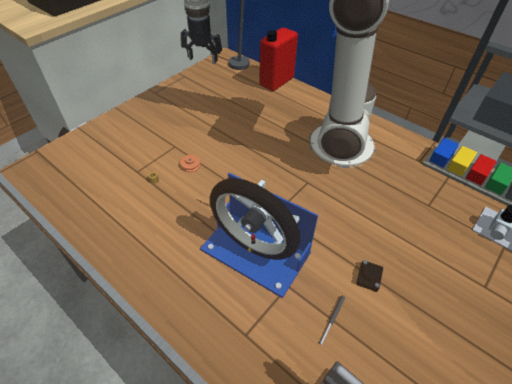

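View pics/top0.png

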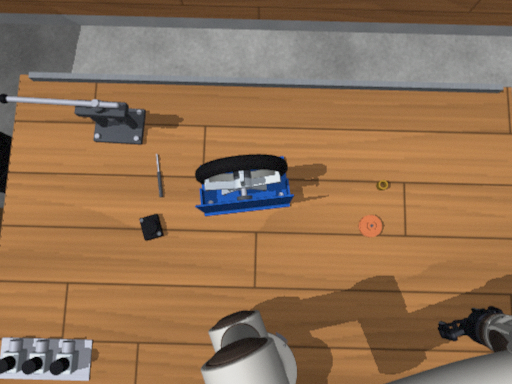

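Side: wheel around (255,218), red valve cap near (253,238), guard behind it. Top: stand around (243,187), guard's edge from (203,214) to (291,205); loose parts are well to the left and right.

Run:
```python
import cv2,numpy as np
a=np.load("side0.npz")["pixels"][165:300,195:325,::-1];b=np.load("top0.npz")["pixels"][145:225,185:305,::-1]
A=cv2.resize(a,None,fx=4.4,fy=4.4,interpolation=cv2.INTER_CUBIC);B=cv2.resize(b,None,fx=6,fy=6,interpolation=cv2.INTER_CUBIC)
cv2.imwrite("pics/a.png",A);cv2.imwrite("pics/b.png",B)
```

```text
(no output)
```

View pics/a.png

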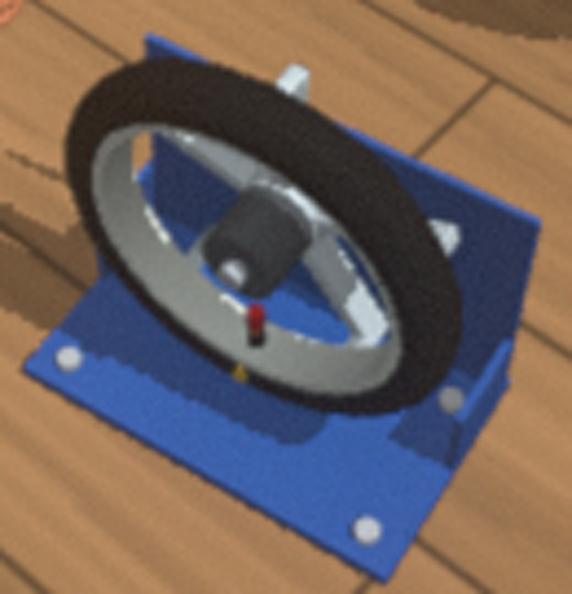

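View pics/b.png

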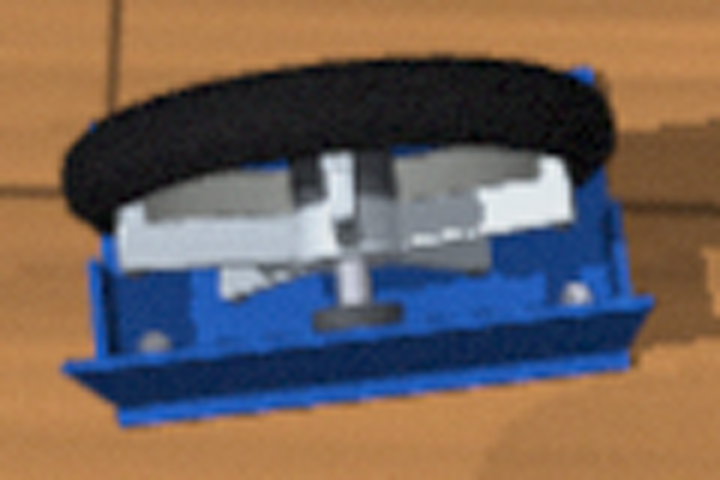

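Crop a: guard top corners (148,38), (540,222); base far corners (22,368), (385,580); red cap (257,318). Crop b: guard top corners (65,368), (652,298); one spoke stands nearly straight up, so the valve is close to six o'clock.

```bash
cat > h.py <<'E'
import numpy as np
def ray(d,uv):
    K,V=d["K"],d["view"];R,t=V[:3,:3],V[:3,3]
    return -R.T@t, R.T@np.linalg.solve(K,[uv[0],uv[1],1])
def onz(d,uv,z):
    c,v=ray(d,uv);return c+v*(z-c[2])/v[2]
def onplane(d,uv,p,n):
    c,v=ray(d,uv);return c+v*(n@(p-c))/(n@v)
E
python3 - <<'E'
from h import *
s=np.load("side0.npz");t=np.load("top0.npz")
fa=lambda X,Y:(X/4.4+195-.4,Y/4.4+165-.4);fb=lambda X,Y:(X/6+185-.4,Y/6+145-.4)
T=[onz(t,fb(65,368),195),onz(t,fb(652,298),195)]
S=[onz(s,fa(148,38),195),onz(s,fa(540,222),195)]
B=[onz(s,fa(22,368),10),onz(s,fa(385,578),8)]
for P in(T,S,B):
    P=np.array(P);d=P[0]-P[1];print(P.round(1).tolist(),np.linalg.norm(d),np.degrees(np.arctan2(d[1],d[0]))-90)
E
```

```text
[[486.2, 188.6, 195.0], [526.4, -84.6, 195.0]] 276.18989893208885 8.364946253994972
[[526.4, -82.8, 195.0], [485.7, 189.5, 195.0]] 275.27855041196335 -171.4967019533034
[[681.0, -64.8, 10.0], [639.8, 210.1, 8.0]] 278.02832887434107 -171.4783079940296
```

```bash
cat >> h.py <<'E'
yaw=np.radians(8.5);O=np.array([592,64,0.]);X=np.array([np.cos(yaw),np.sin(yaw),0]);Y=np.array([-np.sin(yaw),np.cos(yaw),0]);Z=np.array([0,0,1.])
M=np.array([X,Y,Z])
st=lambda p:M@(np.asarray(p)-O)   # world->stand
wo=lambda q:O+M.T@np.asarray(q,float)
E
python3 - <<'E'
from h import *
import cv2
s=np.load("side0.npz");t=np.load("top0.npz")
hsv=cv2.cvtColor(s["pixels"],cv2.COLOR_RGB2HSV)
m=((hsv[...,0]<8)|(hsv[...,0]>172))&(hsv[...,1]>150)&(hsv[...,2]>60);m[:200]=0;m[270:]=0;m[:,:205]=0;m[:,300:]=0
v,u=np.nonzero(m);print(len(u),u.mean(),v.mean())
def ang(uv,x,d=s):
    q=st(onplane(d,uv,wo([x,0,170]),X));print(q.round(1),np.hypot(q[1],q[2]-170).round(1),np.arctan2(-q[1],q[2]-170).round(3))
ang((u.mean(),v.mean()),0)
ang((240/4.4+194.6,373/4.4+164.6),20)
ang((342/6+184.6,155/6+144.6),-37,t)
for q in([-60,60,250],[-60,0,250],[-30,0,250]):print(wo(q))
E
```

```text
12 252.75 236.91666666666666
[-0.   0.6 94.6] 75.4 -3.133
[20.   1.5 58.8] 111.2 -3.128
[-37.   -5.2 367.9] 198.0 0.026
[523.79048353 114.47238713 250.        ]
[532.6590482   55.13143533 250.        ]
[562.3295241   59.56571767 250.        ]
```

play_rows:
  commands:
    - {"x":0.5,"y":1,"z":0.7,"wz":-0.43,"claw":1}
    - {"x":0.5,"y":1,"z":0.7,"wz":-0.43,"claw":1}
    - {"x":0.5,"y":1,"z":0.7,"wz":-0.43,"claw":1}
    - {"x":0.5,"y":1,"z":0.7,"wz":-0.43,"claw":1}
    - {"x":0.5,"y":1,"z":0.7,"wz":-0.43,"claw":1}
    - {"x":0.5,"y":1,"z":0.7,"wz":-0.43,"claw":1}
    - {"x":0.5,"y":1,"z":0.7,"wz":-0.43,"claw":1}
    - {"x":0.5,"y":1,"z":0.7,"wz":-0.43,"claw":1}
  squeeze: 40

```text
invalid input at $.commands[0]: expected keys wx, wy, wz, x, y, z, claw
```

play_rows:
  commands:
    - {"x":0.5,"y":1,"wx":0.15,"wy":-0.98,"claw":1}
    - {"x":0.5,"y":1,"wx":0.15,"wy":-0.98,"claw":1}
    - {"x":0.5,"y":1,"wx":0.15,"wy":-0.98,"claw":1}
    - {"x":0.5,"y":1,"wx":0.15,"wy":-0.98,"claw":1}
    - {"x":0.5,"y":1,"wx":0.15,"wy":-0.98,"claw":1}
    - {"x":0.5,"y":1,"wx":0.15,"wy":-0.98,"claw":1}
    - {"x":0.5,"y":1,"wx":0.15,"wy":-0.98,"claw":1}
    - {"x":0.5,"y":1,"wx":0.15,"wy":-0.98,"claw":1}

```text
invalid input at $.commands[0]: expected keys wx, wy, wz, x, y, z, claw
```

play_rows:
  commands:
    - {"x":0.5,"y":1,"z":0.7,"wx":0,"wy":0,"wz":-0.43,"claw":1}
    - {"x":0.5,"y":1,"z":0.7,"wx":0,"wy":0,"wz":-0.43,"claw":1}
    - {"x":0.5,"y":1,"z":0.7,"wx":0,"wy":0,"wz":-0.43,"claw":1}
    - {"x":0.5,"y":1,"z":0.7,"wx":0,"wy":0,"wz":-0.43,"claw":1}
    - {"x":0.5,"y":1,"z":0.7,"wx":0,"wy":0,"wz":-0.43,"claw":1}
    - {"x":0.5,"y":1,"z":0.7,"wx":0,"wy":0,"wz":-0.43,"claw":1}
    - {"x":0.5,"y":1,"z":0.7,"wx":0,"wy":0,"wz":-0.43,"claw":1}
    - {"x":0.5,"y":1,"z":0.7,"wx":0,"wy":0,"wz":-0.43,"claw":1}
  squeeze: 40

```text
t: 0.77
position: [288.7, -347.9, 343.7]
tcp_rot: [[0.989, 0.146, -0.0], [0.146, -0.989, 0.0], [-0.0, -0.0, -1.0]]
ft_force: [0.1, -0.5, 0.4]
width: 0.2
gripper_force: 0.0
```

play_rows:
  commands:
    - {"x":0.5,"y":1,"z":0,"wx":0.15,"wy":-0.98,"wz":0,"claw":1}
    - {"x":0.5,"y":1,"z":0,"wx":0.15,"wy":-0.98,"wz":0,"claw":1}
    - {"x":0.5,"y":1,"z":0,"wx":0.15,"wy":-0.98,"wz":0,"claw":1}
    - {"x":0.5,"y":1,"z":0,"wx":0.15,"wy":-0.98,"wz":0,"claw":1}
    - {"x":0.5,"y":1,"z":0,"wx":0.15,"wy":-0.98,"wz":0,"claw":1}
    - {"x":0.5,"y":1,"z":0,"wx":0.15,"wy":-0.98,"wz":0,"claw":1}
    - {"x":0.5,"y":1,"z":0,"wx":0.15,"wy":-0.98,"wz":0,"claw":1}
    - {"x":0.5,"y":1,"z":0,"wx":0.15,"wy":-0.98,"wz":0,"claw":1}

```text
t: 1.43
position: [368.8, -188.0, 343.2]
tcp_rot: [[0.84, 0.149, 0.522], [0.125, -0.989, 0.08], [0.529, -0.002, -0.849]]
ft_force: [-0.2, -0.6, 0.6]
width: -0.0
gripper_force: 0.0
```

play_rows:
  commands:
    - {"x":0.45,"y":0.88,"z":-0.1,"wx":0.135,"wy":-0.9,"wz":0,"claw":1}
    - {"x":0.45,"y":0.88,"z":-0.1,"wx":0.135,"wy":-0.9,"wz":0,"claw":1}
    - {"x":0.45,"y":0.88,"z":-0.1,"wx":0.135,"wy":-0.9,"wz":0,"claw":1}
    - {"x":0.45,"y":0.88,"z":-0.1,"wx":0.135,"wy":-0.9,"wz":0,"claw":1}
    - {"x":0.45,"y":0.88,"z":-0.1,"wx":0.135,"wy":-0.9,"wz":0,"claw":1}
    - {"x":0.45,"y":0.88,"z":-0.1,"wx":0.135,"wy":-0.9,"wz":0,"claw":1}
    - {"x":0.45,"y":0.88,"z":-0.1,"wx":0.135,"wy":-0.9,"wz":0,"claw":1}
    - {"x":0.45,"y":0.88,"z":-0.1,"wx":0.135,"wy":-0.9,"wz":0,"claw":1}

```text
t: 2.1
position: [485.7, -95.0, 350.1]
tcp_rot: [[0.528, 0.196, 0.826], [0.08, -0.98, 0.182], [0.845, -0.03, -0.533]]
ft_force: [0.0, -0.6, -0.0]
width: 0.5
gripper_force: 0.0
```

play_rows:
  commands:
    - {"x":0.45,"y":0.88,"z":-0.1,"wx":0.135,"wy":-0.9,"wz":0,"claw":1}
    - {"x":0.45,"y":0.88,"z":-0.1,"wx":0.135,"wy":-0.9,"wz":0,"claw":1}
    - {"x":0.45,"y":0.88,"z":-0.1,"wx":0.135,"wy":-0.9,"wz":0,"claw":1}
    - {"x":0.45,"y":0.88,"z":-0.1,"wx":0.135,"wy":-0.9,"wz":0,"claw":1}
    - {"x":0.45,"y":0.88,"z":-0.1,"wx":0.135,"wy":-0.9,"wz":0,"claw":1}
    - {"x":0.45,"y":0.88,"z":-0.1,"wx":0.135,"wy":-0.9,"wz":0,"claw":1}
    - {"x":0.45,"y":0.88,"z":-0.1,"wx":0.135,"wy":-0.9,"wz":0,"claw":1}
    - {"x":0.45,"y":0.88,"z":-0.1,"wx":0.135,"wy":-0.9,"wz":0,"claw":1}

```text
t: 2.77
position: [619.9, 11.7, 346.3]
tcp_rot: [[0.098, 0.245, 0.965], [0.019, -0.97, 0.244], [0.995, -0.006, -0.1]]
ft_force: [1.1, -0.4, -0.4]
width: -0.2
gripper_force: 0.0
```

Run:
```python
from bench import r
from h import *
s=r.get_state();print(s["t"],np.round(s["joint_positions"],1),np.round(s["position"],1),st(s["position"]).round(1),np.round(s["qvel"],2)); print(s["tcp_rot"].round(3))
d=r.get_image("side")
import cv2;cv2.imwrite("pics/s1.png",d["pixels"][60:300,150:400,::-1].repeat(2,0).repeat(2,1))
```

```text
2.7667 [ -9.5 -47.8 -57.5  -3.4  23.6 177.8] [619.9  11.7 346.3] [ 19.8 -55.9 346.3] [ 35.95   9.98 -36.34 -96.42 -33.58  21.04]
[[ 0.098  0.245  0.965]
 [ 0.019 -0.97   0.244]
 [ 0.995 -0.006 -0.1  ]]
```

View pics/s1.png

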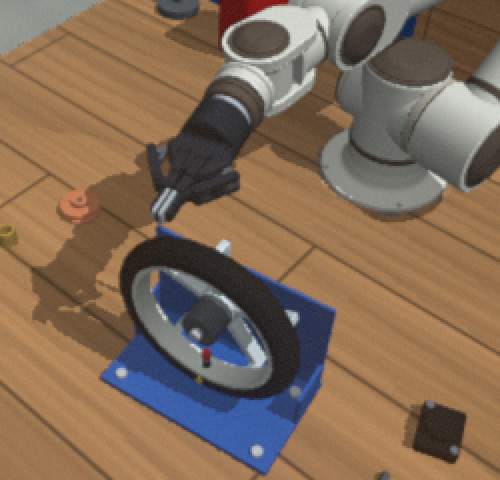

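The tilt ran into shoulder joint limits, so the tool stands nearly level above the tyre (tip around pixel (160,215)). I'll use about 40° of tilt instead, backing away first.

play_rows:
  commands:
    - {"x":-0.6,"y":0.3,"z":0.1,"wx":-0.15,"wy":0.98,"wz":-0.1,"claw":1}
    - {"x":-0.6,"y":0.3,"z":0.1,"wx":-0.15,"wy":0.98,"wz":-0.1,"claw":1}
    - {"x":-0.6,"y":0.3,"z":0,"wx":-0.15,"wy":0.98,"wz":-0.1,"claw":1}
    - {"x":-0.6,"y":0.4,"z":0,"wx":-0.15,"wy":0.98,"wz":-0.1,"claw":1}
    - {"x":-0.6,"y":0.4,"z":0,"wx":-0.15,"wy":0.98,"wz":-0.1,"claw":1}
    - {"x":-0.6,"y":0.4,"z":0,"wx":-0.15,"wy":0.98,"wz":-0.1,"claw":1}
    - {"x":-0.6,"y":0.4,"z":0,"wx":-0.15,"wy":0.98,"wz":-0.1,"claw":1}
    - {"x":-0.6,"y":0.4,"z":0,"wx":-0.15,"wy":0.98,"wz":-0.1,"claw":1}

```text
t: 3.48
position: [539.8, 66.6, 351.1]
tcp_rot: [[0.612, 0.179, 0.77], [0.078, -0.983, 0.167], [0.787, -0.042, -0.616]]
ft_force: [0.8, -0.6, -0.1]
width: -0.1
gripper_force: 0.0
```

```bash
cat > stt.py <<'E'
from bench import r
from h import *
s=r.get_state();R=s["tcp_rot"];print(s["t"],np.round(s["joint_positions"],1),np.round(s["position"],1),"stand",st(s["position"]).round(1),"F",np.round(M@s["ft_force"],1)); print("tool in stand\n",(M@R).round(3))
from scipy.spatial.transform import Rotation as Ro
th=np.radians(40);c,s_=np.cos(th),np.sin(th)
G=M.T@np.array([[c,0,s_],[0,-1,0],[s_,0,-c]])
print("turn units to 40deg",(np.degrees(Ro.from_matrix(G@R.T).as_rotvec())/4).round(2))
E
python3 stt.py
```

```text
3.4833 [  3.4 -43.6 -30.6  51.3   7.  177.6] [539.8  66.6 351.1] stand [-51.2  10.3 351.1] F [ 0.7 -0.7 -0.1]
tool in stand
 [[ 0.617  0.032  0.786]
 [-0.014 -0.999  0.051]
 [ 0.787 -0.042 -0.616]]
turn units to 40deg [-1.09  2.85 -0.39]
```

play_rows:
  commands:
    - {"x":-0.12,"y":0.18,"z":-0.3,"wx":-0.42,"wy":0.29,"wz":0.18,"claw":1}
    - {"x":-0.12,"y":0.18,"z":-0.3,"wx":-0.42,"wy":0.29,"wz":0.18,"claw":1}
    - {"x":-0.12,"y":0.18,"z":-0.3,"wx":-0.42,"wy":0.29,"wz":0.18,"claw":1}
    - {"x":-0.12,"y":0.18,"z":-0.3,"wx":-0.42,"wy":0.29,"wz":0.18,"claw":1}
    - {"x":-0.12,"y":0.18,"z":-0.3,"wx":-0.42,"wy":0.29,"wz":0.18,"claw":1}
    - {"x":-0.12,"y":0.18,"z":-0.3,"wx":-0.42,"wy":0.29,"wz":0.18,"claw":1}
    - {"x":-0.12,"y":0.18,"z":-0.3,"wx":-0.42,"wy":0.29,"wz":0.18,"claw":1}
    - {"x":-0.12,"y":0.18,"z":-0.3,"wx":-0.42,"wy":0.29,"wz":0.18,"claw":1}

```text
t: 4.15
position: [521.6, 95.5, 302.0]
tcp_rot: [[0.707, 0.288, 0.646], [0.315, -0.946, 0.076], [0.633, 0.149, -0.76]]
ft_force: [0.7, -0.4, 0.4]
width: 0.1
gripper_force: 0.0
```

```bash
python3 stt.py
```

```text
4.15 [ 12.3 -36.7 -26.1  60.2  -3.6 171. ] [521.6  95.5 302. ] stand [-65.   41.5 302. ] F [ 0.6 -0.5  0.4]
tool in stand
 [[ 0.746  0.145  0.65 ]
 [ 0.207 -0.978 -0.02 ]
 [ 0.633  0.149 -0.76 ]]
turn units to 40deg [ 2.11  0.43 -2.09]
```

play_rows:
  commands:
    - {"x":0.165,"y":0.025,"z":-0.34,"wx":0,"wy":0,"wz":0,"claw":1}
    - {"x":0.165,"y":0.025,"z":-0.34,"wx":0,"wy":0,"wz":0,"claw":1}
    - {"x":0.165,"y":0.025,"z":-0.34,"wx":0,"wy":0,"wz":0,"claw":1}
    - {"x":0.165,"y":0.025,"z":-0.34,"wx":0,"wy":0,"wz":0,"claw":1}
    - {"x":0.165,"y":0.025,"z":-0.34,"wx":0,"wy":0,"wz":0,"claw":1}
    - {"x":0.165,"y":0.025,"z":-0.34,"wx":0,"wy":0,"wz":0,"claw":1}
    - {"x":0.165,"y":0.025,"z":-0.34,"wx":0,"wy":0,"wz":0,"claw":1}
    - {"x":0.165,"y":0.025,"z":-0.34,"wx":0,"wy":0,"wz":0,"claw":1}

```text
t: 4.82
position: [548.5, 99.1, 247.8]
tcp_rot: [[0.706, 0.286, 0.648], [0.312, -0.947, 0.078], [0.636, 0.147, -0.758]]
ft_force: [0.3, 0.6, 0.1]
width: -0.3
gripper_force: 0.0
```

```bash
python3 stt.py
python3 - <<'E'
from bench import r
import cv2,numpy as np
a=r.get_image("side")["pixels"][130:290,190:330,::-1];b=r.get_image("top")["pixels"][120:220,180:310,::-1]
o=np.vstack([cv2.resize(a,(525,600))]);p=cv2.resize(b,(275,212));q=np.zeros((600,275,3),np.uint8);q[:212]=p
cv2.imwrite("pics/c.png",np.hstack([o,q]))
E
```

```text
4.8167 [ 11.9 -34.5 -31.   52.8  -3.3 170.8] [548.5  99.1 247.8] stand [-37.8  41.1 247.8] F [0.4 0.6 0.1]
tool in stand
 [[ 0.745  0.143  0.652]
 [ 0.204 -0.979 -0.019]
 [ 0.636  0.147 -0.758]]
turn units to 40deg [ 2.07  0.46 -2.07]
```

View pics/c.png

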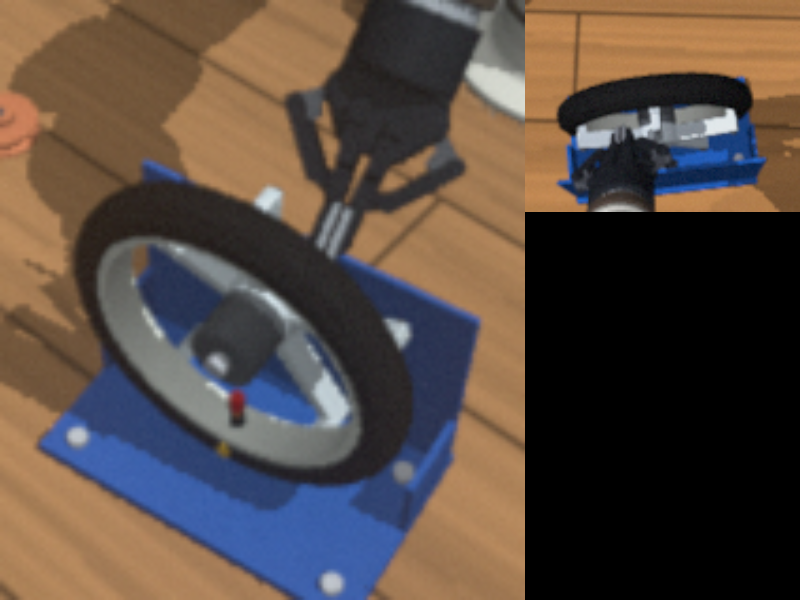

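Fingertips (335,235 in the crop) stand beside the upright spoke (268,200), clear of the tyre. I'll push towards -Y.

play_rows:
  commands:
    - {"x":0.03,"y":-0.2,"z":0,"wx":0,"wy":0,"wz":0,"claw":1}
    - {"x":0.03,"y":-0.2,"z":0,"wx":0,"wy":0,"wz":0,"claw":1}
    - {"x":0.03,"y":-0.2,"z":0,"wx":0,"wy":0,"wz":0,"claw":1}
    - {"x":0.03,"y":-0.2,"z":0,"wx":0,"wy":0,"wz":0,"claw":1}
    - {"x":0.03,"y":-0.2,"z":0,"wx":0,"wy":0,"wz":0,"claw":1}
    - {"x":0.03,"y":-0.2,"z":0,"wx":0,"wy":0,"wz":0,"claw":1}
    - {"x":0.03,"y":-0.2,"z":0,"wx":0,"wy":0,"wz":0,"claw":1}
    - {"x":0.03,"y":-0.2,"z":0,"wx":0,"wy":0,"wz":0,"claw":1}

```text
t: 5.58
position: [553.1, 67.3, 248.9]
tcp_rot: [[0.706, 0.287, 0.648], [0.312, -0.947, 0.079], [0.636, 0.147, -0.758]]
ft_force: [-0.8, 4.6, 0.9]
width: -0.3
gripper_force: 2.2
```

```bash
python3 stt.py
```

```text
5.5833 [  6.9 -34.6 -31.   52.8   0.  167. ] [553.1  67.3 248.9] stand [-38.    9.  248.9] F [-0.1  4.7  0.9]
tool in stand
 [[ 0.744  0.144  0.653]
 [ 0.205 -0.979 -0.018]
 [ 0.636  0.147 -0.758]]
turn units to 40deg [ 2.06  0.47 -2.09]
```

play_rows:
  commands:
    - {"x":0.03,"y":-0.2,"z":-0.02,"wx":0,"wy":0,"wz":0,"claw":1}
    - {"x":0.03,"y":-0.2,"z":-0.02,"wx":0,"wy":0,"wz":0,"claw":1}
    - {"x":0.03,"y":-0.2,"z":-0.02,"wx":0,"wy":0,"wz":0,"claw":1}
    - {"x":0.03,"y":-0.2,"z":-0.02,"wx":0,"wy":0,"wz":0,"claw":1}
    - {"x":0.03,"y":-0.2,"z":-0.02,"wx":0,"wy":0,"wz":0,"claw":1}
    - {"x":0.03,"y":-0.2,"z":-0.02,"wx":0,"wy":0,"wz":0,"claw":1}
    - {"x":0.03,"y":-0.2,"z":-0.02,"wx":0,"wy":0,"wz":0,"claw":1}
    - {"x":0.03,"y":-0.2,"z":-0.02,"wx":0,"wy":0,"wz":0,"claw":1}

```text
t: 6.25
position: [557.6, 35.0, 244.3]
tcp_rot: [[0.707, 0.287, 0.646], [0.312, -0.947, 0.078], [0.635, 0.146, -0.759]]
ft_force: [0.0, 5.4, 0.2]
width: -0.2
gripper_force: 2.2
```

play_rows:
  commands:
    - {"x":0.03,"y":-0.2,"z":-0.02,"wx":0,"wy":0,"wz":0,"claw":1}
    - {"x":0.03,"y":-0.2,"z":-0.02,"wx":0,"wy":0,"wz":0,"claw":1}
    - {"x":0.03,"y":-0.2,"z":-0.02,"wx":0,"wy":0,"wz":0,"claw":1}
    - {"x":0.03,"y":-0.2,"z":-0.02,"wx":0,"wy":0,"wz":0,"claw":1}
    - {"x":0.03,"y":-0.2,"z":-0.02,"wx":0,"wy":0,"wz":0,"claw":1}
    - {"x":0.03,"y":-0.2,"z":-0.02,"wx":0,"wy":0,"wz":0,"claw":1}
    - {"x":0.03,"y":-0.2,"z":-0.02,"wx":0,"wy":0,"wz":0,"claw":1}
    - {"x":0.03,"y":-0.2,"z":-0.02,"wx":0,"wy":0,"wz":0,"claw":1}

```text
t: 6.92
position: [562.6, 2.9, 241.7]
tcp_rot: [[0.706, 0.286, 0.647], [0.312, -0.947, 0.078], [0.635, 0.147, -0.758]]
ft_force: [-0.4, 5.5, 0.4]
width: -0.2
gripper_force: 2.0
```

```bash
cat > wh.py <<'E'
from bench import r
from h import *
import cv2
s=r.get_image("side");cv2.imwrite("last.png",s["pixels"][:,:,::-1])
hsv=cv2.cvtColor(s["pixels"],cv2.COLOR_RGB2HSV);h,S,V=[hsv[...,i].astype(int) for i in range(3)]
def f(m,x,n,rlo,rhi):
    v,u=np.nonzero(m);P=[]
    for a,b in zip(u,v):
        q=st(onplane(s,(a,b),wo([x,0,170]),X));rr=np.hypot(q[1],q[2]-170)
        if rlo<rr<rhi:P.append(q)
    if P:
        q=np.mean(P,0);print(n,len(P),"r",np.hypot(q[1],q[2]-170).round(1),"deg",np.degrees(np.arctan2(-q[1],q[2]-170)).round(1))
box=np.zeros(h.shape,bool);box[150:290,195:325]=1
f(box&((h<8)|(h>172))&(S>150)&(V>60),0,"red",60,95)
f(box&(h>18)&(h<32)&(S>130)&(V>70),20,"yellow",103,130)
E
python3 stt.py;python3 wh.py
```

```text
6.9167 [ -2.9 -33.4 -31.1  52.1   6.4 159.5] [562.6   2.9 241.7] stand [-38.1 -56.  241.7] F [0.5 5.5 0.4]
tool in stand
 [[ 0.745  0.143  0.652]
 [ 0.204 -0.979 -0.018]
 [ 0.635  0.147 -0.758]]
turn units to 40deg [ 2.06  0.45 -2.08]
red 13 r 76.3 deg -133.9
yellow 9 r 114.2 deg -134.5
```

play_rows:
  commands:
    - {"x":-0.03,"y":0.2,"z":0,"wx":0,"wy":0,"wz":0,"claw":1}
    - {"x":-0.48,"y":-0.07,"z":0.57,"wx":0,"wy":0,"wz":0,"claw":1}
    - {"x":-0.48,"y":-0.07,"z":0.57,"wx":0,"wy":0,"wz":0,"claw":1}
    - {"x":-0.48,"y":-0.07,"z":0.57,"wx":0,"wy":0,"wz":0,"claw":1}
    - {"x":-0.14,"y":0.92,"z":0,"wx":0,"wy":0,"wz":0,"claw":1}
    - {"x":-0.14,"y":0.92,"z":0,"wx":0,"wy":0,"wz":0,"claw":1}
    - {"x":-0.14,"y":0.92,"z":0,"wx":0,"wy":0,"wz":0,"claw":1}
    - {"x":-0.14,"y":0.92,"z":0,"wx":0,"wy":0,"wz":0,"claw":1}

```text
t: 7.63
position: [521.7, 76.8, 276.3]
tcp_rot: [[0.707, 0.284, 0.648], [0.311, -0.947, 0.076], [0.635, 0.148, -0.758]]
ft_force: [-0.6, 0.6, -0.1]
width: 0.2
gripper_force: 0.0
```

play_rows:
  commands:
    - {"x":-0.14,"y":0.92,"z":0,"wx":0,"wy":0,"wz":0,"claw":1}
    - {"x":-0.14,"y":0.92,"z":0,"wx":0,"wy":0,"wz":0,"claw":1}
    - {"x":-0.14,"y":0.92,"z":0,"wx":0,"wy":0,"wz":0,"claw":1}
    - {"x":0,"y":0,"z":0,"wx":0,"wy":0,"wz":0,"claw":1}
    - {"x":0,"y":0,"z":0,"wx":0,"wy":0,"wz":0,"claw":1}
    - {"x":0,"y":0,"z":0,"wx":0,"wy":0,"wz":0,"claw":1}
    - {"x":0,"y":0,"z":0,"wx":0,"wy":0,"wz":0,"claw":1}
    - {"x":0,"y":0,"z":0,"wx":0,"wy":0,"wz":0,"claw":1}

```text
t: 8.3
position: [513.7, 131.0, 276.3]
tcp_rot: [[0.707, 0.285, 0.648], [0.311, -0.947, 0.077], [0.635, 0.147, -0.758]]
ft_force: [0.0, -0.6, 0.1]
width: -0.1
gripper_force: 0.0
```

```bash
python3 stt.py;python3 wh.py
```

```text
8.3 [ 18.3 -37.4 -29.3  57.9  -7.5 175.8] [513.7 131.  276.3] stand [-67.5  77.8 276.3] F [-0.1 -0.6  0.1]
tool in stand
 [[ 0.745  0.142  0.652]
 [ 0.203 -0.979 -0.02 ]
 [ 0.635  0.147 -0.758]]
turn units to 40deg [ 2.07  0.46 -2.05]
red 13 r 75.3 deg -133.2
yellow 7 r 113.6 deg -133.9
```

play_rows:
  commands:
    - {"x":0.36,"y":0.05,"z":-0.42,"wx":0,"wy":0,"wz":0,"claw":1}
    - {"x":0.36,"y":0.05,"z":-0.42,"wx":0,"wy":0,"wz":0,"claw":1}
    - {"x":0.36,"y":0.05,"z":-0.42,"wx":0,"wy":0,"wz":0,"claw":1}
    - {"x":0.36,"y":0.05,"z":-0.42,"wx":0,"wy":0,"wz":0,"claw":1}
    - {"x":0.03,"y":-0.2,"z":0,"wx":0,"wy":0,"wz":0,"claw":1}
    - {"x":0.03,"y":-0.2,"z":0,"wx":0,"wy":0,"wz":0,"claw":1}
    - {"x":0.03,"y":-0.2,"z":0,"wx":0,"wy":0,"wz":0,"claw":1}
    - {"x":0.03,"y":-0.2,"z":0,"wx":0,"wy":0,"wz":0,"claw":1}

```text
t: 9.02
position: [544.9, 119.4, 243.3]
tcp_rot: [[0.706, 0.286, 0.648], [0.312, -0.947, 0.078], [0.636, 0.147, -0.757]]
ft_force: [0.4, 6.0, -0.4]
width: -0.2
gripper_force: 2.2
```

play_rows:
  commands:
    - {"x":0.03,"y":-0.2,"z":0,"wx":0,"wy":0,"wz":0,"claw":1}
    - {"x":0.03,"y":-0.2,"z":0,"wx":0,"wy":0,"wz":0,"claw":1}
    - {"x":0.03,"y":-0.2,"z":0,"wx":0,"wy":0,"wz":0,"claw":1}
    - {"x":0.03,"y":-0.2,"z":0,"wx":0,"wy":0,"wz":0,"claw":1}
    - {"x":0.03,"y":-0.2,"z":0,"wx":0,"wy":0,"wz":0,"claw":1}
    - {"x":0.03,"y":-0.2,"z":0,"wx":0,"wy":0,"wz":0,"claw":1}
    - {"x":0.03,"y":-0.2,"z":0,"wx":0,"wy":0,"wz":0,"claw":1}
    - {"x":0.03,"y":-0.2,"z":0,"wx":0,"wy":0,"wz":0,"claw":1}

```text
t: 9.68
position: [549.7, 88.0, 244.0]
tcp_rot: [[0.705, 0.287, 0.649], [0.312, -0.947, 0.08], [0.637, 0.147, -0.757]]
ft_force: [-3.2, 4.9, 2.3]
width: -0.1
gripper_force: 2.4
```

```bash
python3 stt.py;python3 wh.py
```

```text
9.6833 [ 10.2 -34.8 -31.7  52.3  -2.1 169.4] [549.7  88.  244. ] stand [-38.3  30.  244. ] F [-2.4  5.3  2.3]
tool in stand
 [[ 0.743  0.144  0.654]
 [ 0.205 -0.979 -0.017]
 [ 0.637  0.147 -0.757]]
turn units to 40deg [ 2.05  0.49 -2.09]
red 12 r 76.1 deg -116.3
yellow 11 r 113.8 deg -116.5
```

play_rows:
  commands:
    - {"x":-0.07,"y":-0.2,"z":0,"wx":0,"wy":0,"wz":0,"claw":1}
    - {"x":-0.07,"y":-0.2,"z":0,"wx":0,"wy":0,"wz":0,"claw":1}
    - {"x":0.03,"y":-0.2,"z":0,"wx":0,"wy":0,"wz":0,"claw":1}
    - {"x":0.03,"y":-0.2,"z":0,"wx":0,"wy":0,"wz":0,"claw":1}
    - {"x":0.03,"y":-0.2,"z":0,"wx":0,"wy":0,"wz":0,"claw":1}
    - {"x":0.03,"y":-0.2,"z":0,"wx":0,"wy":0,"wz":0,"claw":1}
    - {"x":0.03,"y":-0.2,"z":0,"wx":0,"wy":0,"wz":0,"claw":1}
    - {"x":0.03,"y":-0.2,"z":0,"wx":0,"wy":0,"wz":0,"claw":1}

```text
t: 10.4
position: [550.2, 55.7, 242.9]
tcp_rot: [[0.706, 0.287, 0.648], [0.312, -0.947, 0.079], [0.636, 0.147, -0.758]]
ft_force: [-1.0, 4.6, -0.4]
width: 0.0
gripper_force: 2.3
```

```bash
python3 stt.py;python3 wh.py
```

```text
10.4 [  5.2 -35.3 -32.1  52.5   1.1 165.7] [550.2  55.7 242.9] stand [-42.6  -2.  242.9] F [-0.4  4.7 -0.4]
tool in stand
 [[ 0.744  0.144  0.652]
 [ 0.204 -0.979 -0.018]
 [ 0.636  0.147 -0.758]]
turn units to 40deg [ 2.06  0.46 -2.08]
red 15 r 73.7 deg -97.2
yellow 9 r 113.8 deg -95.7
```

play_rows:
  commands:
    - {"x":0.03,"y":-0.2,"z":0,"wx":0,"wy":0,"wz":0,"claw":1}
    - {"x":0.03,"y":-0.2,"z":0,"wx":0,"wy":0,"wz":0,"claw":1}
    - {"x":0.03,"y":-0.2,"z":0,"wx":0,"wy":0,"wz":0,"claw":1}
    - {"x":0.03,"y":-0.2,"z":0,"wx":0,"wy":0,"wz":0,"claw":1}
    - {"x":0.03,"y":-0.2,"z":0,"wx":0,"wy":0,"wz":0,"claw":1}
    - {"x":0.03,"y":-0.2,"z":0,"wx":0,"wy":0,"wz":0,"claw":1}
    - {"x":0.03,"y":-0.2,"z":0,"wx":0,"wy":0,"wz":0,"claw":1}
    - {"x":0.03,"y":-0.2,"z":0,"wx":0,"wy":0,"wz":0,"claw":1}

```text
t: 11.12
position: [554.8, 24.0, 242.1]
tcp_rot: [[0.707, 0.287, 0.647], [0.312, -0.947, 0.079], [0.635, 0.146, -0.759]]
ft_force: [-0.5, 6.4, -0.7]
width: 0.1
gripper_force: 2.4
```

play_rows:
  commands:
    - {"x":0.03,"y":-0.2,"z":0,"wx":0,"wy":0,"wz":0,"claw":1}
    - {"x":0.03,"y":-0.2,"z":0,"wx":0,"wy":0,"wz":0,"claw":1}
    - {"x":0.03,"y":-0.2,"z":0,"wx":0,"wy":0,"wz":0,"claw":1}
    - {"x":0.03,"y":-0.2,"z":0,"wx":0,"wy":0,"wz":0,"claw":1}
    - {"x":0.03,"y":-0.2,"z":0,"wx":0,"wy":0,"wz":0,"claw":1}
    - {"x":0.03,"y":-0.2,"z":0,"wx":0,"wy":0,"wz":0,"claw":1}
    - {"x":0,"y":0,"z":0,"wx":0,"wy":0,"wz":0,"claw":1}
    - {"x":0,"y":0,"z":0,"wx":0,"wy":0,"wz":0,"claw":1}

```text
t: 11.78
position: [558.4, -0.6, 242.2]
tcp_rot: [[0.707, 0.285, 0.647], [0.312, -0.947, 0.077], [0.635, 0.147, -0.759]]
ft_force: [-3.9, 1.6, -0.3]
width: 0.1
gripper_force: 1.5
```

```bash
python3 stt.py;python3 wh.py
```

```text
11.7833 [ -3.4 -34.  -31.3  52.5   6.7 159.1] [558.4  -0.6 242.2] stand [-42.7 -58.9 242.2] F [-3.6  2.2 -0.3]
tool in stand
 [[ 0.745  0.142  0.651]
 [ 0.204 -0.979 -0.019]
 [ 0.635  0.147 -0.759]]
turn units to 40deg [ 2.07  0.44 -2.06]
red 12 r 70.3 deg -63.5
yellow 12 r 114.6 deg -61.3
```

play_rows:
  commands:
    - {"x":-0.03,"y":0.2,"z":0,"wx":0,"wy":0,"wz":0,"claw":1}
    - {"x":-0.42,"y":-0.06,"z":0.57,"wx":0,"wy":0,"wz":0,"claw":1}
    - {"x":-0.42,"y":-0.06,"z":0.57,"wx":0,"wy":0,"wz":0,"claw":1}
    - {"x":-0.42,"y":-0.06,"z":0.57,"wx":0,"wy":0,"wz":0,"claw":1}
    - {"x":-0.14,"y":0.93,"z":0,"wx":0,"wy":0,"wz":0,"claw":1}
    - {"x":-0.14,"y":0.93,"z":0,"wx":0,"wy":0,"wz":0,"claw":1}
    - {"x":-0.14,"y":0.93,"z":0,"wx":0,"wy":0,"wz":0,"claw":1}
    - {"x":-0.14,"y":0.93,"z":0,"wx":0,"wy":0,"wz":0,"claw":1}

```text
t: 12.5
position: [521.8, 75.2, 277.6]
tcp_rot: [[0.706, 0.285, 0.649], [0.312, -0.947, 0.077], [0.637, 0.148, -0.757]]
ft_force: [0.6, -0.6, -0.4]
width: -0.4
gripper_force: 0.0
```

play_rows:
  commands:
    - {"x":-0.14,"y":0.93,"z":0,"wx":0,"wy":0,"wz":0,"claw":1}
    - {"x":-0.14,"y":0.93,"z":0,"wx":0,"wy":0,"wz":0,"claw":1}
    - {"x":-0.14,"y":0.93,"z":0,"wx":0,"wy":0,"wz":0,"claw":1}
    - {"x":0,"y":0,"z":0,"wx":0,"wy":0,"wz":0,"claw":1}
    - {"x":0,"y":0,"z":0,"wx":0,"wy":0,"wz":0,"claw":1}
    - {"x":0,"y":0,"z":0,"wx":0,"wy":0,"wz":0,"claw":1}
    - {"x":0,"y":0,"z":0,"wx":0,"wy":0,"wz":0,"claw":1}
    - {"x":0,"y":0,"z":0,"wx":0,"wy":0,"wz":0,"claw":1}

```text
t: 13.17
position: [513.6, 129.6, 277.0]
tcp_rot: [[0.706, 0.285, 0.648], [0.311, -0.947, 0.077], [0.636, 0.147, -0.758]]
ft_force: [-0.4, -0.7, 0.3]
width: -0.1
gripper_force: 0.0
```

```bash
python3 stt.py;python3 wh.py
```

```text
13.1667 [ 18.1 -37.4 -29.2  58.   -7.4 175.6] [513.6 129.6 277. ] stand [-67.9  76.5 277. ] F [-0.5 -0.7  0.3]
tool in stand
 [[ 0.745  0.142  0.652]
 [ 0.203 -0.979 -0.02 ]
 [ 0.636  0.147 -0.758]]
turn units to 40deg [ 2.07  0.46 -2.05]
red 10 r 70.5 deg -63.3
yellow 13 r 114.5 deg -61.6
```

play_rows:
  commands:
    - {"x":0.33,"y":0.05,"z":-0.43,"wx":0,"wy":0,"wz":0,"claw":1}
    - {"x":0.33,"y":0.05,"z":-0.43,"wx":0,"wy":0,"wz":0,"claw":1}
    - {"x":0.33,"y":0.05,"z":-0.43,"wx":0,"wy":0,"wz":0,"claw":1}
    - {"x":0.33,"y":0.05,"z":-0.43,"wx":0,"wy":0,"wz":0,"claw":1}
    - {"x":0.03,"y":-0.2,"z":0,"wx":0,"wy":0,"wz":0,"claw":1}
    - {"x":0.03,"y":-0.2,"z":0,"wx":0,"wy":0,"wz":0,"claw":1}
    - {"x":0.03,"y":-0.2,"z":0,"wx":0,"wy":0,"wz":0,"claw":1}
    - {"x":0.03,"y":-0.2,"z":0,"wx":0,"wy":0,"wz":0,"claw":1}

```text
t: 13.88
position: [542.3, 118.0, 243.2]
tcp_rot: [[0.706, 0.286, 0.648], [0.312, -0.947, 0.078], [0.636, 0.147, -0.757]]
ft_force: [-0.3, 4.8, 0.0]
width: 0.3
gripper_force: 2.2
```

play_rows:
  commands:
    - {"x":0.03,"y":-0.2,"z":0,"wx":0,"wy":0,"wz":0,"claw":1}
    - {"x":0.03,"y":-0.2,"z":0,"wx":0,"wy":0,"wz":0,"claw":1}
    - {"x":0.03,"y":-0.2,"z":0,"wx":0,"wy":0,"wz":0,"claw":1}
    - {"x":0.03,"y":-0.2,"z":0,"wx":0,"wy":0,"wz":0,"claw":1}
    - {"x":0.03,"y":-0.2,"z":0,"wx":0,"wy":0,"wz":0,"claw":1}
    - {"x":0.03,"y":-0.2,"z":0,"wx":0,"wy":0,"wz":0,"claw":1}
    - {"x":0.03,"y":-0.2,"z":0,"wx":0,"wy":0,"wz":0,"claw":1}
    - {"x":0.03,"y":-0.2,"z":0,"wx":0,"wy":0,"wz":0,"claw":1}

```text
t: 14.55
position: [547.1, 86.6, 243.9]
tcp_rot: [[0.705, 0.287, 0.649], [0.312, -0.947, 0.08], [0.637, 0.146, -0.757]]
ft_force: [-1.9, 5.2, 2.8]
width: -0.0
gripper_force: 2.4
```

play_rows:
  commands:
    - {"x":0.03,"y":-0.2,"z":0,"wx":0,"wy":0,"wz":0,"claw":1}
    - {"x":0.03,"y":-0.2,"z":0,"wx":0,"wy":0,"wz":0,"claw":1}
    - {"x":0.03,"y":-0.2,"z":0,"wx":0,"wy":0,"wz":0,"claw":1}
    - {"x":0.03,"y":-0.2,"z":0,"wx":0,"wy":0,"wz":0,"claw":1}
    - {"x":0.03,"y":-0.2,"z":0,"wx":0,"wy":0,"wz":0,"claw":1}
    - {"x":0.03,"y":-0.2,"z":0,"wx":0,"wy":0,"wz":0,"claw":1}
    - {"x":0.03,"y":-0.2,"z":0,"wx":0,"wy":0,"wz":0,"claw":1}
    - {"x":0.03,"y":-0.2,"z":0,"wx":0,"wy":0,"wz":0,"claw":1}

```text
t: 15.22
position: [551.8, 54.5, 243.4]
tcp_rot: [[0.705, 0.287, 0.648], [0.312, -0.947, 0.079], [0.637, 0.147, -0.757]]
ft_force: [-0.6, 5.3, -1.3]
width: -0.1
gripper_force: 2.2
```

```bash
python3 stt.py;python3 wh.py
```

```text
15.2167 [  5.  -35.2 -32.   52.4   1.3 165.5] [551.8  54.5 243.4] stand [-41.2  -3.4 243.4] F [ 0.2  5.3 -1.3]
tool in stand
 [[ 0.744  0.144  0.653]
 [ 0.205 -0.979 -0.017]
 [ 0.637  0.147 -0.757]]
turn units to 40deg [ 2.05  0.48 -2.09]
red 4 r 67.9 deg -21.8
yellow 14 r 114.7 deg -21.3
```

play_rows:
  commands:
    - {"x":0.03,"y":-0.2,"z":0,"wx":0,"wy":0,"wz":0,"claw":1}
    - {"x":0.03,"y":-0.2,"z":0,"wx":0,"wy":0,"wz":0,"claw":1}
    - {"x":0.03,"y":-0.2,"z":0,"wx":0,"wy":0,"wz":0,"claw":1}
    - {"x":0.03,"y":-0.2,"z":0,"wx":0,"wy":0,"wz":0,"claw":1}
    - {"x":0.03,"y":-0.2,"z":0,"wx":0,"wy":0,"wz":0,"claw":1}
    - {"x":0.03,"y":-0.2,"z":0,"wx":0,"wy":0,"wz":0,"claw":1}
    - {"x":0.03,"y":-0.2,"z":0,"wx":0,"wy":0,"wz":0,"claw":1}
    - {"x":0,"y":0,"z":0,"wx":0,"wy":0,"wz":0,"claw":1}

```text
t: 15.93
position: [556.0, 26.0, 242.5]
tcp_rot: [[0.706, 0.286, 0.648], [0.312, -0.947, 0.078], [0.636, 0.147, -0.758]]
ft_force: [0.1, 1.8, 0.2]
width: 0.5
gripper_force: 1.1
```

```bash
python3 stt.py;python3 wh.py
```

```text
15.9333 [  0.6 -34.6 -31.7  52.4   4.1 162.2] [556.   26.  242.5] stand [-41.2 -32.3 242.5] F [0.4 1.8 0.2]
tool in stand
 [[ 0.745  0.143  0.652]
 [ 0.204 -0.979 -0.019]
 [ 0.636  0.147 -0.758]]
turn units to 40deg [ 2.07  0.46 -2.07]
red 5 r 68.2 deg -1.5
yellow 14 r 116.1 deg -2.7
```

play_rows:
  commands:
    - {"x":0.02,"y":-0.15,"z":0,"wx":0,"wy":0,"wz":0,"claw":1}
    - {"x":0,"y":0,"z":0,"wx":0,"wy":0,"wz":0,"claw":1}
    - {"x":-0.03,"y":0.2,"z":0,"wx":0,"wy":0,"wz":0,"claw":1}
    - {"x":-0.03,"y":0.2,"z":0,"wx":0,"wy":0,"wz":0,"claw":1}
    - {"x":-0.45,"y":-0.06,"z":0.57,"wx":0,"wy":0,"wz":0,"claw":1}
    - {"x":-0.45,"y":-0.06,"z":0.57,"wx":0,"wy":0,"wz":0,"claw":1}
    - {"x":-0.45,"y":-0.06,"z":0.57,"wx":0,"wy":0,"wz":0,"claw":1}
    - {"x":-0.45,"y":-0.06,"z":0.57,"wx":0,"wy":0,"wz":0,"claw":1}

```text
t: 16.65
position: [518.7, 26.7, 288.6]
tcp_rot: [[0.706, 0.286, 0.648], [0.312, -0.947, 0.077], [0.635, 0.148, -0.758]]
ft_force: [0.3, -0.1, 0.4]
width: -0.1
gripper_force: 0.0
```

play_rows:
  commands:
    - {"x":-0.45,"y":-0.06,"z":0.57,"wx":0,"wy":0,"wz":0,"claw":1}
    - {"x":-0.45,"y":-0.06,"z":0.57,"wx":0,"wy":0,"wz":0,"claw":1}
    - {"x":-0.45,"y":-0.06,"z":0.57,"wx":0,"wy":0,"wz":0,"claw":1}
    - {"x":0,"y":0,"z":0,"wx":0,"wy":0,"wz":0,"claw":1}
    - {"x":0,"y":0,"z":0,"wx":0,"wy":0,"wz":0,"claw":1}
    - {"x":0,"y":0,"z":0,"wx":0,"wy":0,"wz":0,"claw":1}
    - {"x":0,"y":0,"z":0,"wx":0,"wy":0,"wz":0,"claw":1}
    - {"x":0,"y":0,"z":0,"wx":0,"wy":0,"wz":0,"claw":1}

```text
t: 17.32
position: [492.3, 23.1, 321.1]
tcp_rot: [[0.707, 0.286, 0.646], [0.312, -0.947, 0.078], [0.634, 0.147, -0.759]]
ft_force: [0.1, 0.5, -0.5]
width: -0.1
gripper_force: 0.0
```

```bash
python3 stt.py;python3 wh.py; python3 -c "
import cv2;a=cv2.imread('last.png')[130:290,190:340];cv2.imwrite('pics/d.png',cv2.resize(a,(562,600),interpolation=2))"
```

```text
17.3167 [  0.2 -41.2 -26.   64.8   4.3 161.9] [492.3  23.1 321.1] stand [-104.6  -25.8  321.1] F [ 0.2  0.5 -0.5]
tool in stand
 [[ 0.746  0.143  0.651]
 [ 0.204 -0.979 -0.019]
 [ 0.634  0.147 -0.759]]
turn units to 40deg [ 2.07  0.44 -2.07]
red 6 r 68.5 deg -0.1
yellow 13 r 115.1 deg -0.8
```

View pics/d.png

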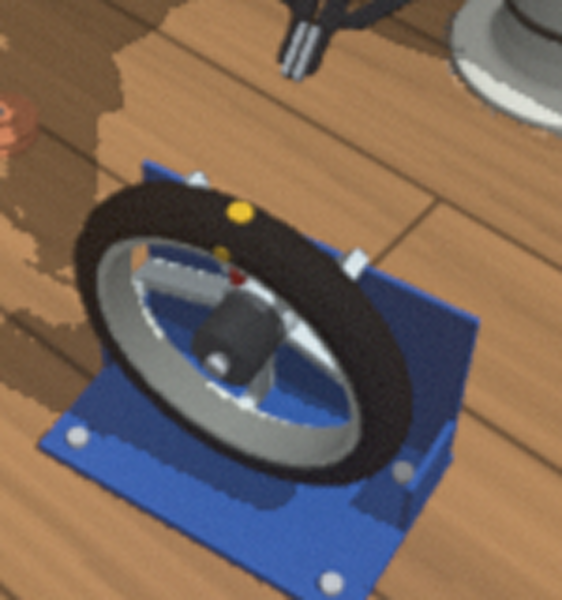

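The yellow dots (240,212) and (222,253) and the red cap (237,275) are straight above the hub. The angle reads within 1° of twelve o'clock, and the gripper is well clear. Handing in.

```bash
python3 -c "
from bench import r
print(r.job_done())"
```

```text
the job is handed in; nothing more can be done
None
```

I turned the wheel half a turn with three spoke pushes, so the valve stands within about 1° of twelve o'clock by the camera; the gripper is clear of the wheel and the job is handed in, but the hand-in returned no verdict.

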